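Tamp the chocks level in the parts bin

ROBOT

A 7-joint arm with a two-finger parallel gripper is mounted at the origin on the work surface. World frame = base frame: x ahead of the robot, y to its left, z up, the work surface at z = 0. Lengths are in m, angles in rad, forces in N, time in s.
With the tool pointing down it reaches from about 0.4 to 0.85 m from the base axis. Payload 10.4 kg.
Tool frame: the origin (TCP) lies on the centre line of the jaws, within the pads' length; the fingertips stand 8 mm ahead of it and the grasp point (between the pads) lies 11 mm behind it (r.finger_overhang is the distance from the TCP to the fingertips, in m); z points along the fingers, y is the line along which they close (so a half turn about z gives the same grasp; the last joint's range is limited). The gripper opens to 87 mm and grips with 3 to 60 N. Pads are 19 mm wide; open, the fingers measure 117 mm over their backs; the gripper's body (75 mm by 190 mm) begins 51 mm behind the grasp point.
Start: joints at [1.083, 0.332, -0.065, 1.46, 0.022, 1.35, -0.088], TCP at [0.28, -0.559, 0.231] pointing down, gripper open.
Joint ranges: [-2.6, 2.6], [-0.5, 2.12], [-1.47, 1.34], [0.16, 2.42], [-1.27, 4.41], [0.06, 2.06], [-2.6, 2.6]. Speed limits (rad/s): [2.22, 2.22, 2.79, 2.79, 3.14, 3.14, 3.14].

INTERFACE

Orientations are given as a unit quaternion [x, y, z, w].
In Python, from bench import r, vision gives the robot as it stands.
- The arm moves only by the tool drive_tool, never from a script. Its argument "series" is a list of rows, each a list of 2 entries, a list of its own where there are three numbers: the shift along the world's x, y, z in cm, then the turn about the world's z in degrees. A call has exactly 10 rows; each row shifts and turns the commanded pose from where the row before left it; what a row does not reach is not made up. A row lasts 1/8 s, in which the tool goes at most 62.5 mm and 10.7 degrees, less where a joint would pass 70% of its speed; a pose out of reach is approached as far as the arm can. A call with a gripper value outside its range is refused whole. "hand" is the closure, from 0 (fully open) to 1 (shut), set as the call begins (left out, the last holds). The fingers move at their own pace and stop on an object; "newtons" is the grip in N (left out, the last holds). Time passes only in rows, so rows that do not move let the fingers close, or fill a call up. It gives the time, the measured TCP pose, the force, the opening and the grip force at its end, in the units of the state.
- r.read_state(): the state, without advancing time (a new reading comes with each control period).
- vision.camera(name): name is "scene" or "top"; returns a dict with "color" (400x640x3 uint8, red, green, blue), "intrinsics" (3x3 intrinsics, pixels), "k1" (the pictures are not rectified: a ray, as slopes to the right and down, at radius r is drawn at 1 + k1 r^2 times it, then the intrinsics apply), "R" (3x3) and "t" (3): a world point X has camera coordinates R X + t. Camera axes: x right, y down, z forward; pixel columns grow to the right and rows downward; lengths in m; the calibration is good to about 2 mm. A picture is of the moment at which its call begins. There is no depth.
- r.close_job(): hands the job in; it is judged then, once.
The state is a dict: "time": time; "joint_positions": joint angles; "joint_vel": joint speeds; "joint_torque": joint torques, N m; "ee_pos": TCP position; "eef_rot": TCP orientation; "ft_force": force on the tool from outside, world axes, zero at the start; "torque": the same for the moment, N m; "width": finger opening in m; "grip_force": force on a finger pad.
Only numpy, scipy, OpenCV 4.12 (cv2) and the standard library are available. Lean on these libraries where they do the work, as an engineer would, in place of code of your own. Each camera call takes 0.05 s, during which the arm holds its last target. There are 200 camera calls.

TASK

Two of the tapered chocks in the blue bin stand proud; take the tamper by its post and, with its foot flat on them, press them down one after the other until all five tops are level, bedding each one on the bin floor with a steady push of about 20 N for a second; never push the chocks or the bin with more than 30 N. Touch the chocks with the tamper only. Then stand the tamper upright on the bench again, clear of the bin, let go of it, and leave the bearing, carton and screwdriver where they are.

Things in the scene. Friction and masses are not known exactly. Their poses are not given: they have to be found in the camera images.
- tamper_grip (a point): Hand tamper standing on the bench: flat steel foot 44 mm (x) x 38 mm (y) x 14 mm, square wooden post 28 x 28 mm rising from its middle to 104 mm above the foot's underside; 0.4 kg. This point is on the post's axis, 75 mm above the foot's underside; z up, x and y square to the post's faces. Grip the post here at 60 N or more so that it does not slip when pressed.
- tamper: The same tamper; origin at the centre of the underside of its foot, same axes.
- bin: Blue plastic bin fixed to the bench, 124 (x) x 224 (y) x 50 mm high, floor 5, walls 4 mm. Origin: centre of its underside; z up. A partition along y splits it: the -x lane, 58 mm wide, centred at x = -29 mm, holds the row of five chocks; bolts the other. The tamper's foot fits the lane with its y along the bin's y, 7 mm free each side. Level chock tops are 40 mm above the bench, 10 below the rim.
- end_plate (a joint): Stiff sliding steel plate, 5 mm thick, ending the row on its +y side, at most 10 mm above the rim. Value in m, 0 at the start, grows as the chocks push it along the bin's +y; yields to about 5 N and stays where left; travel 25 mm. Pressing a proud chock home takes some 6 to 15 N on the tamper and shifts the chocks beyond it 5 to 7 mm along +y.
- chock_a_mid (a point): Tapered grey cast-aluminium chock, 35 mm high, 50 mm across the lane, 44 mm along it at the wide end, 28 mm at the narrow, 0.17 kg; first in the row from the bin's -y end. It is one of three that stand on the bin floor, wide end down, from the start: top 40 mm above the bench. Origin at its centre, half-way up; z up.
- chock_a: The same chock (first in the row); origin at the centre of its underside, z up.
- chock_b_mid (a point): Tapered grey cast-aluminium chock, 35 mm high, 50 mm across the lane, 44 mm along it at the wide end, 28 mm at the narrow, 0.17 kg; second in the row from the bin's -y end. One of two set narrow end down, wedged between neighbours: its top stands about 14 mm above the other tops at the start; home, its foot is on the bin floor, its top level with theirs. Origin at its centre, half-way up; z up.
- chock_b: The same chock (second in the row); origin at the centre of its underside, z up.
- chock_c_mid (a point): Tapered grey cast-aluminium chock, 35 mm high, 50 mm across the lane, 44 mm along it at the wide end, 28 mm at the narrow, 0.17 kg; third in the row from the bin's -y end. It is one of three that stand on the bin floor, wide end down, from the start: top 40 mm above the bench. Origin at its centre, half-way up; z up.
- chock_c: The same chock (third in the row); origin at the centre of its underside, z up.
- chock_d_mid (a point): Tapered grey cast-aluminium chock, 35 mm high, 50 mm across the lane, 44 mm along it at the wide end, 28 mm at the narrow, 0.17 kg; fourth in the row from the bin's -y end. One of two set narrow end down, wedged between neighbours: its top stands about 11 mm above the other tops at the start; home, its foot is on the bin floor, its top level with theirs. Origin at its centre, half-way up; z up.
- chock_d: The same chock (fourth in the row); origin at the centre of its underside, z up.
- chock_e_mid (a point): Tapered grey cast-aluminium chock, 35 mm high, 50 mm across the lane, 44 mm along it at the wide end, 28 mm at the narrow, 0.17 kg; fifth in the row from the bin's -y end. It is one of three that stand on the bin floor, wide end down, from the start: top 40 mm above the bench. Origin at its centre, half-way up; z up.
- chock_e: The same chock (fifth in the row); origin at the centre of its underside, z up.
- bearing_mid (a point): Bystander: steel bearing ring lying flat, 110 mm outside, 60 mm bore, 26 mm high; point at its centre, half-way up. Leave alone.
- carton_mid (a point): Bystander: cardboard carton 100 x 130 x 60 mm beyond the bin; point at its centre. Leave alone.
- screwdriver: Bystander: screwdriver lying on the bench beyond the bin, about 200 mm long; origin under its middle. Leave alone.
There are look-alikes about, which are no part of the job. Of the things like the tamper, leave any that is turquoise or yellow; of the rest the larger one is meant.

How it is judged:
On the way, in this order (a step that is already met when the one before it is completed fails the run):
1. the tamper is lifted off the bench (height (world z) of tamper above 0.05 m), for 0.1 s.
2. one proud chock is home on the floor and held there by the tamper with a steady push over 14 N (((z of chock_b_mid in the frame of bin below 0.025 m and contact force between tamper and chock_b above 14 N) or (z of chock_d_mid in the frame of bin below 0.025 m and contact force between tamper and chock_d above 14 N))), for 0.4 s.
3. the other is home too and held in the same way, all five tops level within 2.5 mm (z of chock_a_mid in the frame of bin between 0.0195 and 0.025 m and angle between each of chock_a_mid, chock_b_mid, chock_c_mid, chock_d_mid, chock_e_mid's own z axis and vertical below 0.07 rad and z of chock_b_mid in the frame of bin between 0.0195 and 0.025 m and z of chock_c_mid in the frame of bin between 0.0195 and 0.025 m and z of chock_d_mid in the frame of bin between 0.0195 and 0.025 m and z of chock_e_mid in the frame of bin between 0.0195 and 0.025 m and (contact force between tamper and chock_b above 14 N or contact force between tamper and chock_d above 14 N)), for 0.4 s.
At the end, for the whole second after the job is handed in: All five chocks stand on the bin floor (centres 19.5 to 25 mm above the bin's underside, so tops within 2.5 mm of level; tilt under 0.07 rad); the tamper stands released and still on the bench, upright within 0.06 rad, underside within 4 mm of the bench, touching neither bin nor chocks (z of chock_a_mid in the frame of bin between 0.0195 and 0.025 m and angle between each of chock_a_mid, chock_b_mid, chock_c_mid, chock_d_mid, chock_e_mid's own z axis and vertical below 0.07 rad and z of chock_b_mid in the frame of bin between 0.0195 and 0.025 m and z of chock_c_mid in the frame of bin between 0.0195 and 0.025 m and z of chock_d_mid in the frame of bin between 0.0195 and 0.025 m and z of chock_e_mid in the frame of bin between 0.0195 and 0.025 m and height (world z) of tamper below 0.004 m and angle between tamper's own z axis and vertical below 0.06 rad and linear speed of tamper below 0.01 m/s and contact force between tamper and bin below 0.1 N and contact force between tamper and chock_a below 0.1 N and contact force between tamper and chock_b below 0.1 N and contact force between tamper and chock_c below 0.1 N and contact force between tamper and chock_d below 0.1 N and contact force between tamper and chock_e below 0.1 N).
It fails at once if the tamper pushes a chock or the bin with more than 35 N (contact force between tamper and chock_a above 35 N or contact force between tamper and chock_b above 35 N or contact force between tamper and chock_c above 35 N or contact force between tamper and chock_d above 35 N or contact force between tamper and chock_e above 35 N or contact force between tamper and bin above 35 N).
It fails at once if the fingers or the arm push a chock or the bin (contact force between any of the fingers, the arm and chock_a above 1 N or contact force between any of the fingers, the arm and chock_b above 1 N or contact force between any of the fingers, the arm and chock_c above 1 N or contact force between any of the fingers, the arm and chock_d above 1 N or contact force between any of the fingers, the arm and chock_e above 1 N or contact force between any of the fingers, the arm and bin above 1 N).
It fails at once if the bearing, carton or screwdriver is moved more than 25 mm (distance of any of bearing_mid, carton_mid, screwdriver from where it was at the start of the episode above 0.025 m).
It also fails if it takes over 72 s, if anything falls off the work surface, if the arm or the gripper's body presses on something with over 40 N, if the wrist force passes 120 N, or if a joint passes its speed limit or range.

## Working session

There is one attempt and no reset: what is moved stays moved. The work goes in short steps, Python scripts to look and compute and a tool call to move; the robot and the scene stay as the last step left them, time stands still between calls to the robot, and variables do not carry over. Pictures are saved under pics/ and viewed, at most 10 in all, crops included, and the job is handed in when it is done.

Besides the shell and the picture viewer there is one more tool, called after ">>>" as name([rows], argument=value, ...), one row to a line, values as JSON. drive_tool: Moves the arm, as the interface text tells. Its arguments: {"type":"object","properties":{"series":{"type":"array"},"hand":{"type":"number"},"newtons":{"type":"number"}},"required":["series"]}

```bash
mkdir -p pics; cat > h.py <<'E'
import numpy as np, cv2
from bench import r, vision
def ray(c,u,v):
    K=np.array(c["intrinsics"]); p=np.array([(u-K[0,2])/K[0,0],(v-K[1,2])/K[1,1]])
    q=p.copy()
    for _ in range(20): q=p/(1+c["k1"]*(q@q))
    R=np.array(c["R"]); t=np.array(c["t"])
    d=R.T@np.array([q[0],q[1],1]); return -R.T@t, d
def onz(c,u,v,z):
    o,d=ray(c,u,v); return o+d*(z-o[2])/d[2]
def proj(c,X):
    x=np.array(c["R"])@np.array(X)+np.array(c["t"]); q=x[:2]/x[2]; q=q*(1+c["k1"]*(q@q))
    K=np.array(c["intrinsics"]); return K[0,0]*q[0]+K[0,2],K[1,1]*q[1]+K[1,2]
def tri(c1,p1,c2,p2):
    o1,d1=ray(c1,*p1);o2,d2=ray(c2,*p2)
    A=np.stack([d1,-d2],1); s=np.linalg.lstsq(A,o2-o1,rcond=None)[0]
    a=o1+s[0]*d1;b=o2+s[1]*d2; return (a+b)/2,np.linalg.norm(a-b)
def save(c,n): cv2.imwrite(f"pics/{n}.png",np.array(c["color"])[:,:,::-1])
E
python3 - <<'E'
from h import *
import pickle
for n in("scene","top"):
    c=vision.camera(n); save(c,n+"0"); pickle.dump(c,open(n+"0.pkl","wb"))
    print(n,-np.array(c["R"]).T@c["t"],c["k1"],np.array(c["R"]).round(2).tolist())
s=r.read_state(); print({k:np.round(v,3) for k,v in s.items()})
E
```

```text
scene [1.4642374  0.0229645  0.79203302] 0.032977466120234264 [[-0.02, 1.0, 0.0], [0.63, 0.01, -0.78], [-0.78, -0.01, -0.63]]
top [ 0.5134737  -0.02539234  1.03443525] -0.1200716183520526 [[0.0, -1.0, -0.02], [-1.0, -0.0, -0.07], [0.07, 0.02, -1.0]]
{'time': np.float64(0.1), 'joint_positions': array([ 1.083,  0.333, -0.065,  1.461,  0.022,  1.35 , -0.089]), 'joint_vel': array([ 0.   , -0.003,  0.001, -0.002,  0.   , -0.003,  0.002]), 'joint_torque': array([ 2.0000e-03, -6.2454e+01,  2.5000e-02, -3.9071e+01, -6.1000e-02,
        3.7000e-02,  0.0000e+00]), 'ee_pos': array([ 0.28 , -0.558,  0.23 ]), 'eef_rot': array([ 0.973,  0.23 , -0.   , -0.001]), 'ft_force': array([-0.721, -0.578,  0.555]), 'torque': array([-0.046,  0.011,  0.002]), 'grip_force': np.float64(0.0), 'width': np.float64(0.087)}
```

View pics/scene0.png

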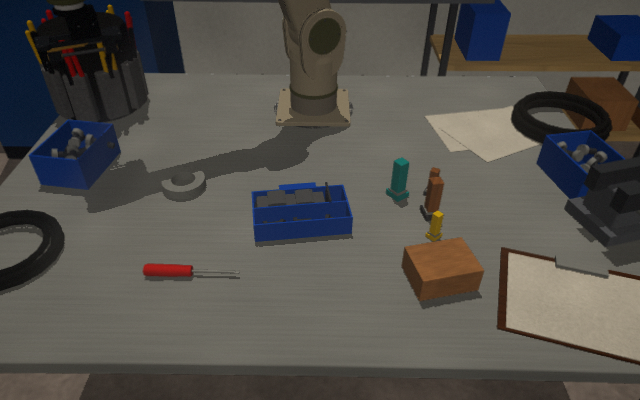

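View pics/top0.png

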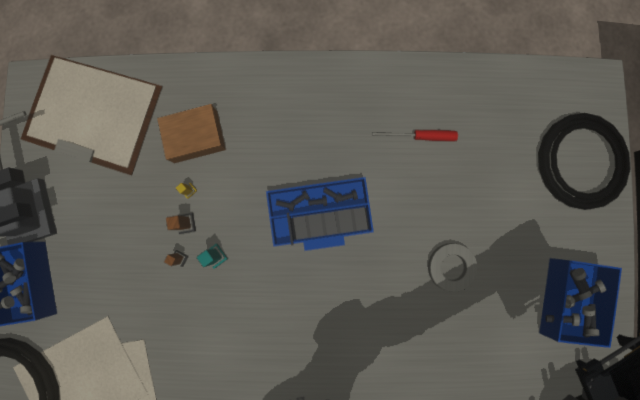

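The top view shows four tamper-like objects:
- turquoise at (210,257)
- yellow at (186,188)
- large brown at (180,222)
- small brown at (175,259)

By the description I want the large brown one. The bin is at (320,212), with its chock lane on the robot side and the end plate on the left (+y).

```bash
python3 - <<'E'
import pickle,cv2,numpy as np
s=pickle.load(open("scene0.pkl","rb"))["color"][:,:,::-1];t=pickle.load(open("top0.pkl","rb"))["color"][:,:,::-1]
R=lambda im,k:cv2.resize(np.ascontiguousarray(im),None,fx=k,fy=k,interpolation=cv2.INTER_CUBIC)
a=R(t[165:275,150:230],3.5);b=R(t[165:255,255:385],3.5)
c=R(s[150:245,375:455],3.5);d=R(s[170:250,240:370],3.5)
def pad(i,h,w): o=np.zeros((h,w,3),np.uint8);o[:i.shape[0],:i.shape[1]]=i;return o
g=1.6
o=np.vstack([np.hstack([pad(a,300,290),pad(b,300,470)]),np.hstack([pad(c,300,290),pad(d,300,470)])])
a2=R(t[165:275,150:230],3.5)
o=np.clip((o/255.)**.6*255,0,255).astype(np.uint8)
o=np.vstack([o[:300],o[300:]])
cv2.imwrite("pics/crop.png",o);print(o.shape)
E
```

```text
Traceback (most recent call last):
ValueError: could not broadcast input array from shape (385,280,3) into shape (300,280,3)
```

```bash
python3 - <<'E'
import pickle,cv2,numpy as np
s=pickle.load(open("scene0.pkl","rb"))["color"][:,:,::-1];t=pickle.load(open("top0.pkl","rb"))["color"][:,:,::-1]
def f(im,w,h): return cv2.resize(np.ascontiguousarray(im),(w,h),interpolation=cv2.INTER_CUBIC)
k=3.5
o=np.vstack([np.hstack([f(t[190:275,150:230],280,298),f(t[170:255,255:385],455,298)]),np.hstack([f(s[150:235,385:465],280,298),f(s[165:250,240:370],455,298)])])
o=np.clip((o/255.)**.6*255,0,255).astype(np.uint8)
cv2.imwrite("pics/crop.png",o);print(o.shape)
E
```

```text
(596, 735, 3)
```

View pics/crop.png

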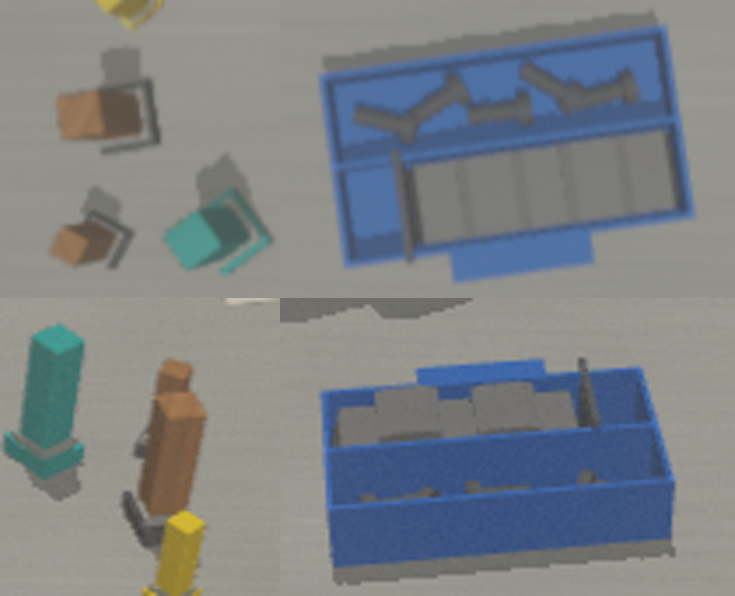

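The crop confirms the large brown tamper: its post top is at about top-view pixel (173,222), and the grey foot shows on its right side. The bin rim corners are clear in both views. Next I measure both.

```bash
cat > m.py <<'E'
from h import *
import pickle,itertools
S=pickle.load(open("scene0.pkl","rb"));T=pickle.load(open("top0.pkl","rb"))
t=lambda u,v:(255+(u-280)/3.5-.35,170+v/3.5-.35)
s=lambda u,v:(240+(u-280)/3.5-.35,165+(v-298)/3.5-.35)
tt=[t(322,74),t(664,28),t(692,213),t(347,266)]  # (+x+y),(+x-y),(-x-y),(-x+y)
ss=[s(672,483),s(333,510),s(322,391),s(642,369)]
P=[]
for a,b in zip(tt,ss):
    p,e=tri(T,a,S,b); P.append(p); print("rim",p.round(4),round(e,4),"z=.05:",onz(T,*a,.05).round(4)[:2],onz(S,*b,.05).round(4)[:2])
A=np.array([onz(T,*a,.05) for a in tt]);B=np.array([onz(S,*a,.05) for a in ss])
for Q in (A,B):
    q=Q[:,:2];print("sides",np.linalg.norm(q-np.roll(q,-1,0),axis=1).round(4),"c",q.mean(0).round(4),"yaw",np.degrees(np.arctan2(-(q[0]-q[1])[0],(q[0]-q[1])[1])).round(2),np.degrees(np.arctan2(-(q[3]-q[2])[0],(q[3]-q[2])[1])).round(2))
# brown post top
for n,c,box in(("top",T,(195,240,155,205)),("scene",S,(165,225,415,455))):
    im=np.array(c["color"]); y0,y1,x0,x1=box
    hsv=cv2.cvtColor(im,cv2.COLOR_RGB2HSV)[y0:y1,x0:x1]
    m=(hsv[...,1]>100)&((hsv[...,0]<15))
    v=hsv[...,2]
    print(n); 
    for yy in range(0,y1-y0): 
        row=''.join('%4d'%v[yy,xx] if m[yy,xx] else '   .' for xx in range(x1-x0))
        if m[yy].any(): print(y0+yy,row.rstrip()[:])
E
python3 m.py
```

```text
rim [0.6013 0.0967 0.0473] 0.003 z=.05: [0.6011 0.0949] [0.6042 0.098 ]
rim [ 0.6309 -0.1208  0.047 ] 0.0044 z=.05: [ 0.6308 -0.1227] [ 0.6344 -0.118 ]
rim [ 0.5133 -0.1391  0.0511] 0.0013 z=.05: [ 0.5134 -0.1398] [ 0.5119 -0.1387]
rim [0.4792 0.0804 0.0473] 0.0042 z=.05: [0.4794 0.078 ] [0.4825 0.0823]
sides [0.2196 0.1186 0.2204 0.1229] c [ 0.5562 -0.0224] yaw 7.76 8.88
sides [0.2181 0.1242 0.2229 0.1227] c [ 0.5583 -0.0191] yaw 7.97 7.58
top
216    .   .   .   .   .   .   .   .   .   .   .   .   .   .   .   .   .   .   .  93  97  97  84  58   .   .   .   .   .   .   .   .   .   .   .   .   .   .   .   .   .   .   .   .   .   .   .   .   .   .
217    .   .   .   .   .   .   .   .   .   .   .   .   .  94  94  92  94  96  97 102 106 105  91  63   .   .   .   .   .   .   .   .   .   .   .   .   .   .   .   .   .   .   .   .   .   .   .   .   .   .
218    .   .   .   .   .   .   .   .   .   .   . 105 104 104 100  98 102 102 103 107 108 105  91  68   .   .   .   .   .   .   .   .  50   .   .   .   .   .   .   .   .   .   .   .   .   .   .   .   .   .
219    .   .   .   .   .   .   .   .
[... 8949 characters left out ...]
   .   .   .   .   .   .   .   .   .   .
208    .   .   .   .   .   .   .   .   .   .   .  63  55  71  76  75  73  73  71  77  78  78  77  76   .   .   .   .   .   .   .   .   .   .   .   .   .   .   .   .
209    .   .   .   .   .   .   .   .   .   .   .   .  58  72  76  75  73  72  74  76  79  80  77   .   .   .   .   .   .   .   .   .   .   .   .   .   .   .   .   .
210    .   .   .   .   .   .   .   .   .   .   .   .  62  71  74  73  74  75  73  78  78   .   .   .   .   .   .   .   .   .   .   .   .   .   .   .   .   .   .   .
211    .   .   .   .   .   .   .   .   .   .   .   .   .  73  76  74  72  71  74  76   .   .   .   .   .   .   .   .   .   .   .   .   .   .   .   .   .   .   .   .
```

```bash
python3 - <<'E'
from h import *
import pickle
S=pickle.load(open("scene0.pkl","rb"));T=pickle.load(open("top0.pkl","rb"))
tc=[(165.7,217.3),(177.8,215.8),(179.0,227.7),(167.6,229.3)]; sc=[(443.7,183.3),(432.2,184.1),(428.8,177.3),(440.3,176.7)]
# top corners order: +x+y,+x-y,-x-y,-x+y
P=[tri(T,a,S,b) for a,b in zip(tc,sc)]
for p,e in P: print(p.round(4),round(e,4))
for c,q in((T,tc),(S,sc)):
    A=np.array([onz(c,*a,.104)[:2] for a in q]);d=A-np.roll(A,-1,0)
    print(A.mean(0).round(4),np.linalg.norm(d,axis=1).round(4),"yaw x-edges",np.degrees(np.arctan2(*(A[0]-A[3])[::-1])).round(1),np.degrees(np.arctan2(*(A[1]-A[2])[::-1])).round(1),"y",np.degrees(np.arctan2(*(A[0]-A[1])[::-1])).round(1)-90,np.degrees(np.arctan2(*(A[3]-A[2])[::-1])).round(1)-90)
f=[(150+150/3.5-.35,190+80/3.5-.35),(150+157/3.5-.35,190+145/3.5-.35)]
A=np.array([onz(T,*a,.014)[:2] for a in f]);print("foot -y edge",A.round(4),np.linalg.norm(A[0]-A[1]))
E
```

```text
[0.5397 0.3072 0.1008] 0.0026
[0.543  0.2806 0.1007] 0.0025
[0.5176 0.277  0.1013] 0.0021
[0.5141 0.3034 0.1005] 0.0041
[0.5285 0.2895] [0.0267 0.0255 0.0252 0.026 ] yaw x-edges 10.5 7.1 y 7.200000000000003 8.200000000000003
[0.5323 0.2923] [0.0269 0.0263 0.0271 0.0256] yaw x-edges 7.0 7.6 y 7.5 6.0
foot -y edge [[0.5535 0.2725]
 [0.5104 0.267 ]] 0.04346939672316358
```

>>> drive_tool([
  [[1.7,4.2,0],-2],
  [[1.7,4.2,0],-2],
  [[1.7,4.2,0],-2],
  [[1.7,4.2,0],-2],
  [[1.7,4.2,0],-2],
  [[1.5,4.2,0],-2],
  [[1.5,4.2,0],-2],
  [[1.5,4.2,0],-2],
  [[1.5,4.2,0],-2],
  [[1.5,4.2,0],-1],
], hand=0)

```text
time: 1.35
ee_pos: [0.4403, -0.1373, 0.2304]
eef_rot: [0.998, 0.066, -0.0, 0.0]
ft_force: [0.7, 0.4, -0.9]
width: 0.0869
grip_force: 0.0
```

>>> drive_tool([
  [[1.0,4.3,0],0],
  [[1.0,4.3,0],0],
  [[1.0,4.3,0],0],
  [[1.0,4.3,0],0],
  [[1.0,4.3,0],0],
  [[1.0,4.3,0],0],
  [[1.0,4.3,0],0],
  [[1.0,4.3,0],0],
  [[0.6,4.3,-1],0],
  [[0.4,4.2,-1],0],
])

```text
time: 2.6
ee_pos: [0.5303, 0.2914, 0.2099]
eef_rot: [0.998, 0.066, -0.0, 0.0]
ft_force: [0.0, -0.8, 0.1]
width: 0.087
grip_force: 0.0
```

>>> drive_tool([
  [[0,0,-1.6],0],
  [[0,0,-1.6],0],
  [[0,0,-1.6],0],
  [[0,0,-1.6],0],
  [[0,0,-1.6],0],
  [[0,0,-1.6],0],
  [[0,0,-1.6],0],
  [[0,0,-1.6],0],
  [[0,0,-1.5],0],
  [[0,0,0],0],
])

```text
time: 3.85
ee_pos: [0.5295, 0.2899, 0.0662]
eef_rot: [0.998, 0.067, -0.001, 0.0]
ft_force: [0.2, 0.2, 0.5]
width: 0.0871
grip_force: 0.0
```

```bash
python3 - <<'E'
from h import *
S=vision.camera("scene");T=vision.camera("top")
s=S["color"][130:240,360:480,::-1];t=T["color"][170:280,130:250,::-1]
o=np.hstack([cv2.resize(np.ascontiguousarray(i),(400,367),interpolation=cv2.INTER_CUBIC) for i in (s,t)])
cv2.imwrite("pics/g1.png",(((o/255.)**.6)*255).astype(np.uint8)); print(r.read_state()["ee_pos"])
E
```

```text
[0.53030195 0.29054357 0.06783114]
```

View pics/g1.png

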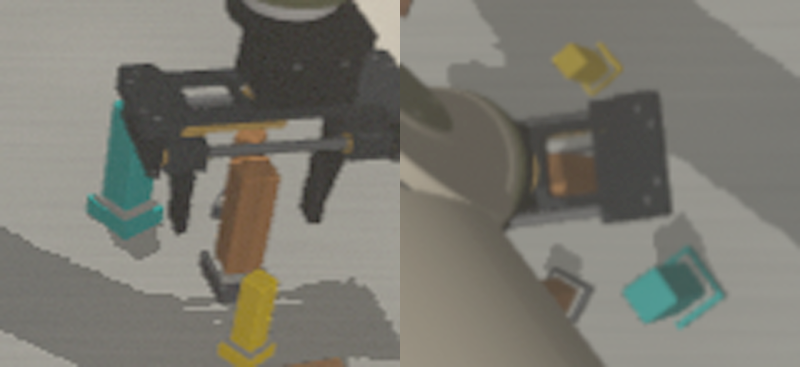

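The post stands between the two open fingers and nothing else is in the way, so I close at 60 N.

>>> drive_tool([
  [[0,0,-0.3],0],
  [[0,0,0],0],
  [[0,0,0],0],
  [[0,0,0],0],
  [[0,0,0],0],
  [[0,0,0],0],
  [[0,0,0],0],
  [[0,0,0],0],
  [[0,0,0],0],
  [[0,0,0],0],
], hand=1, newtons=60)

```text
time: 5.2
ee_pos: [0.5302, 0.2905, 0.0646]
eef_rot: [0.998, 0.067, 0.0, -0.0]
ft_force: [-0.6, 1.5, -0.1]
width: 0.0278
grip_force: 59.8
```

Firmly gripped: the opening is 27.8 mm on the 28 mm post. I lift, and meanwhile measure the chock row in the bin from the first pictures.

>>> drive_tool([
  [[0,0,1],0],
  [[0,0,1.5],0],
  [[0,0,1.5],0],
  [[0,0,1.5],0],
  [[0,0,1.5],0],
  [[0,0,1.5],0],
  [[0,0,1.5],0],
  [[0,0,1.5],0],
  [[0,0,0.5],0],
  [[0,0,0],0],
])

```text
time: 6.45
ee_pos: [0.5302, 0.2903, 0.1847]
eef_rot: [0.998, 0.067, 0.0, 0.0]
ft_force: [0.1, -0.0, -5.0]
width: 0.0279
grip_force: 59.8
```

```bash
python3 - <<'E'
from h import *
import pickle
S=pickle.load(open("scene0.pkl","rb"));T=pickle.load(open("top0.pkl","rb"))
C=np.array([.5572,-.0208]);a=np.radians(8.1);ex=np.array([np.cos(a),np.sin(a)]);ey=np.array([-np.sin(a),np.cos(a)])
rows=[]
# rectify lane: px=0.35mm; columns y from +115..-115 ; rows x
out=[]
for c,z,xr in((T,.04,(-65,5)),(T,.052,(-65,5)),(S,.04,(-65,5)),(S,.052,(-65,5))):
    ys=np.arange(115,-115,-.3);xs=np.arange(xr[1],xr[0],-.5)
    mp=np.array([[proj(c,[*(C+ex*x/1e3+ey*y/1e3),z]) for y in ys] for x in xs],np.float32)
    im=cv2.remap(np.array(c["color"]),mp[...,0],mp[...,1],cv2.INTER_CUBIC)[:,:,::-1]
    im=(((im/255.)**.6)*255).astype(np.uint8).copy()
    for k,y in enumerate(range(100,-101,-20)): cv2.line(im,(int((115-y)/.3),0),(int((115-y)/.3),6),(0,255,255),1)
    for x in(0,-29,-58): cv2.line(im,(0,int((5-x)/.5)),(6,int((5-x)/.5)),(0,255,255),1)
    out.append(im)
o=np.vstack(out);print(o.shape);cv2.imwrite("pics/lane.png",o)
E
```

```text
(560, 767, 3)
```

View pics/lane.png

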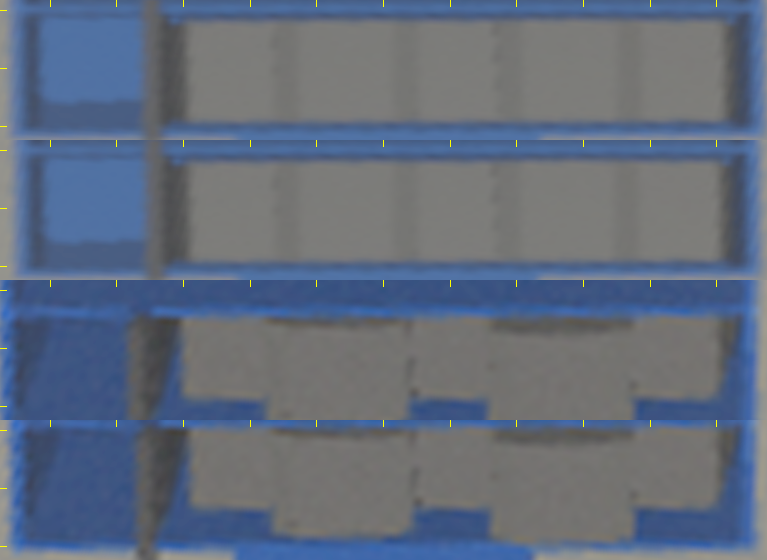

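In both views the proud chock d is centred near bin y +12 mm and b near −54 mm. That fits the layout: wide tops, with the row pushed against the −y wall. I carry the tamper above b at bin (−29, −54) mm, which is world (0.536, −0.078).

>>> drive_tool([
  [[0,-3,0],0],
  [[0,-4,0],0],
  [[0,-4,0],0],
  [[0,-4,0],0],
  [[0,-4,0],0],
  [[0,-4,0],0],
  [[0.2,-4,0],0],
  [[0.2,-4,0],0],
  [[0.2,-4,0],0],
  [[0,-1.9,0],0],
])

```text
time: 7.7
ee_pos: [0.5356, -0.0814, 0.1838]
eef_rot: [0.998, 0.065, -0.001, 0.0]
ft_force: [0.4, 0.2, -4.1]
width: 0.0278
grip_force: 59.8
```

>>> drive_tool([
  [[0,0,-1],0],
  [[0,0,-1],0],
  [[0,0,-1],0],
  [[0,0,-0.5],0],
  [[0,0,-0.5],0],
  [[0,0,0],0],
  [[0,0,0],0],
  [[0,0,0],0],
  [[0,0,0],0],
  [[0,0,0],0],
])

```text
time: 8.95
ee_pos: [0.5362, -0.0788, 0.1446]
eef_rot: [0.998, 0.067, 0.0, 0.0]
ft_force: [-0.0, 0.1, -4.4]
width: 0.0275
grip_force: 59.8
```

```bash
python3 - <<'E'
from h import *
S=vision.camera("scene");T=vision.camera("top")
s=S["color"][130:250,230:370,::-1];t=T["color"][160:270,250:390,::-1]
o=np.hstack([cv2.resize(np.ascontiguousarray(i),None,fx=400/140,fy=400/140,interpolation=cv2.INTER_CUBIC)[:310] for i in (s,t)])
cv2.imwrite("pics/b1.png",(((o/255.)**.6)*255).astype(np.uint8)); st=r.read_state();print(st["ee_pos"],st["ft_force"])
E
```

```text
[ 0.53616739 -0.07873092  0.14460682] [-0.08477458 -0.9928508  -3.9141808 ]
```

View pics/b1.png

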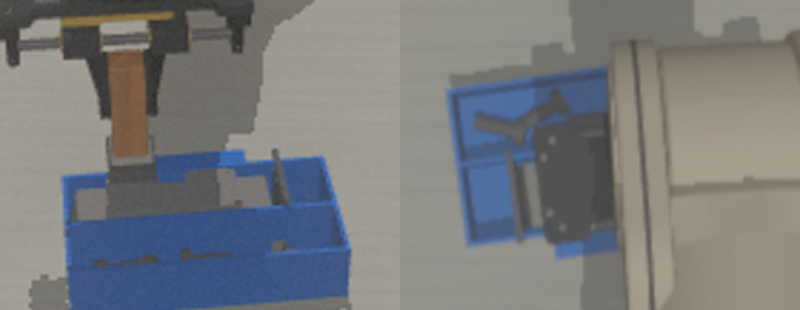

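```bash
python3 - <<'E'
from h import *
S=vision.camera("scene")
o=S["color"][170:195,258:292].astype(int)
for i in range(25): print(170+i,' '.join('%3d'%p.sum() for p in o[i]), )
C=np.array([.5572,-.0208]);a=np.radians(8.1);ex=np.array([np.cos(a),np.sin(a)]);ey=np.array([-np.sin(a),np.cos(a)])
for u,v in((267.2,187.5),(283.5,187.5),(267.4,182.5),(283.6,182.5)):
    for z in (.08,.094):
        p=onz(S,u,v,z)[:2]-C; print(u,v,z,(p@ex*1e3).round(1),(p@ey*1e3).round(1))
E
```

```text
170 335 330 329 326 331 326 324 112  74  75  70 145 148 145 147 145 142 148 150 149 156 149 140 112 121  89 113 150 181 187 185 184 183 184
171 324 330 327 324 326 327 329 147 170 180 135 156 152 147 148 144 138 147 150 163 150 153 152 150 194 195 188 194 188 194 195 183 189 189
172 323 323 324 320 315 315 326 323 325 326 268 165 154 147 144 148 142 147 152 163 156 149 149 147 187 191 188 188 192 193 196 195 189 195
173 328 329 332 326 325 326 322 332 328 325 327 177 148 150 154 152 141 146 157 155 158 155 152 156 187 194 191 191 187 189 198 190 191 193
174 321 327 322 327 321 329 323 324 325 323 324 171 157 148 145 144 145 150 155 152 161 153 152 157 189 201 188 192 191 193 197 189 190 189
175 321 325 317 326 327 323 322 322 328 327 329 162 155 142 139 136 142 149 160 158 156 157 153 130 187 193 188 188 193 194 188 194 192 190
176 319 318 313 317 317 319 322 315 316 314 314 160 153 152 145 143 140 145 157 157 153 149 149 146 183 186 193 195 189 196 189 188 196 196
177 321 319 318 318 323 326 321 317 320 289 233 156 144 153 153 139 148 144 157 154 161 158 146 144 143 162 187 191 192 
[... 1934 characters left out ...]
3 105 101 103 109 142 148 146 147 139 146 150
192 151 146 151 155 156 151 146 153 149 142 117 116 109 113 112 102 111 104 108 111 101  98  92 101 104 106  98 145 147 151 142 144 146 143
193 142 142 156 149 149 148 148 149 151 202 130 108 113 107 111 106 107 111 108 116 116 119 118 118 127 114 124 141 150 143 148 141 145 142
194 153 154 153 155 150 155 149 149 153 139 133 126 127 127 131 134 128 124 132 130 128 132 132 120 138 125 130 126 135 127 130 130 133 128
267.2 187.5 0.08 -32.2 -72.9
267.2 187.5 0.094 -13.8 -73.1
283.5 187.5 0.08 -27.6 -35.2
283.5 187.5 0.094 -9.3 -36.1
267.4 182.5 0.08 -51.6 -71.4
267.4 182.5 0.094 -32.8 -71.6
283.6 182.5 0.08 -46.9 -33.4
283.6 182.5 0.094 -28.2 -34.4
```

In the scene camera the foot spans bin y −73 to −35 mm, so it is centred at −54 like b, and its +x edge is near −7 as it should be. I go down to b.

>>> drive_tool([
  [[0,0,-0.7],0],
  [[0,0,-0.7],0],
  [[0,0,-0.4],0],
  [[0,0,-0.2],0],
  [[0,0,-0.2],0],
  [[0,0,-0.1],0],
  [[0,0,-0.1],0],
  [[0,0,-0.1],0],
  [[0,0,-0.1],0],
  [[0,0,0],0],
])

```text
time: 10.35
ee_pos: [0.5362, -0.0787, 0.1186]
eef_rot: [0.998, 0.067, 0.0, 0.0]
ft_force: [0.2, -0.9, -3.7]
width: 0.028
grip_force: 59.8
```

>>> drive_tool([
  [[0,0,-0.1],0],
  [[0,0.02,-0.1],0],
  [[0,0.02,-0.1],0],
  [[0,0.02,-0.1],0],
  [[0,0.02,-0.1],0],
  [[0,0.02,-0.1],0],
  [[0,0,0],0],
  [[0,0,0],0],
  [[0,0,0],0],
  [[0,0,0],0],
])

```text
time: 11.6
ee_pos: [0.5362, -0.0778, 0.1125]
eef_rot: [0.998, 0.067, 0.0, 0.0]
ft_force: [1.3, 1.5, 2.2]
width: 0.0277
grip_force: 59.8
```

>>> drive_tool([
  [[0,0.02,-0.1],0],
  [[0,0.02,-0.1],0],
  [[0,0.02,-0.1],0],
  [[0,0.02,-0.1],0],
  [[0,0.02,-0.1],0],
  [[0,0.02,-0.05],0],
  [[0,0,0],0],
  [[0,0,0],0],
  [[0,0,0],0],
  [[0,0,0],0],
])

```text
time: 12.85
ee_pos: [0.5361, -0.0765, 0.1069]
eef_rot: [0.998, 0.067, -0.0, 0.0]
ft_force: [-0.4, 3.1, 1.4]
width: 0.0278
grip_force: 59.8
```

>>> drive_tool([
  [[0,0.01,-0.04],0],
  [[0,0.01,-0.04],0],
  [[0,0.01,-0.04],0],
  [[0,0.01,-0.04],0],
  [[0,0,0],0],
  [[0,0,0],0],
  [[0,0,0],0],
  [[0,0,0],0],
  [[0,0,0],0],
  [[0,0,0],0],
])

```text
time: 14.1
ee_pos: [0.5362, -0.0761, 0.1054]
eef_rot: [0.998, 0.067, 0.0, 0.0]
ft_force: [0.5, 2.2, 3.0]
width: 0.0276
grip_force: 59.8
```

>>> drive_tool([
  [[0,0,-0.02],0],
  [[0,0,-0.02],0],
  [[0,0,-0.02],0],
  [[0,0,-0.02],0],
  [[0,0,0],0],
  [[0,0,0],0],
  [[0,0,0],0],
  [[0,0,0],0],
  [[0,0,0],0],
  [[0,0,0],0],
])

```text
time: 15.35
ee_pos: [0.5362, -0.076, 0.1047]
eef_rot: [0.998, 0.067, 0.0, -0.0]
ft_force: [-1.1, 2.9, 5.0]
width: 0.0278
grip_force: 59.8
```

>>> drive_tool([
  [[0,0,-0.02],0],
  [[0,0,-0.02],0],
  [[0,0,-0.02],0],
  [[0,0,0],0],
  [[0,0,0],0],
  [[0,0,0],0],
  [[0,0,0],0],
  [[0,0,0],0],
  [[0,0,0],0],
  [[0,0,0],0],
])

```text
time: 16.6
ee_pos: [0.5363, -0.076, 0.1046]
eef_rot: [0.998, 0.067, 0.0, 0.0]
ft_force: [-2.5, 4.0, 10.1]
width: 0.0276
grip_force: 59.8
```

>>> drive_tool([
  [[0,0,-0.02],0],
  [[0,0,-0.02],0],
  [[0,0,-0.01],0],
  [[0,0,0],0],
  [[0,0,0],0],
  [[0,0,0],0],
  [[0,0,0],0],
  [[0,0,0],0],
  [[0,0,0],0],
  [[0,0,0],0],
])

```text
time: 17.85
ee_pos: [0.5363, -0.076, 0.1046]
eef_rot: [0.998, 0.067, 0.0, 0.0]
ft_force: [-4.6, 3.8, 14.7]
width: 0.0276
grip_force: 59.8
```

>>> drive_tool([
  [[0,0,-0.02],0],
  [[0,0,0],0],
  [[0,0,0],0],
  [[0,0,0],0],
  [[0,0,0],0],
  [[0,0,0],0],
  [[0,0,0],0],
  [[0,0,0],0],
  [[0,0,0],0],
  [[0,0,0],0],
])

```text
time: 19.1
ee_pos: [0.5363, -0.0759, 0.1046]
eef_rot: [0.998, 0.067, 0.0, 0.0]
ft_force: [-5.1, 4.3, 18.0]
width: 0.0278
grip_force: 59.8
```

>>> drive_tool([
  [[0,0,0.2],0],
  [[0,0,0.3],0],
  [[0,0,0.5],0],
  [[0,0,1],0],
  [[0,0,1],0],
  [[0,0,1],0],
  [[0,0,0.5],0],
  [[0,0,0],0],
  [[0,0,0],0],
  [[0,0,0],0],
])

```text
time: 20.35
ee_pos: [0.536, -0.0761, 0.148]
eef_rot: [0.998, 0.067, -0.0, -0.0]
ft_force: [0.6, 0.7, -4.1]
width: 0.0279
grip_force: 59.8
```

b went home with about 22 N held. Next I move 69.5 mm along the bin's +y to d and check in the scene camera.

>>> drive_tool([
  [[-0.2,1.4,0],0],
  [[-0.2,1.4,0],0],
  [[-0.2,1.4,0],0],
  [[-0.2,1.4,0],0],
  [[-0.2,1.3,0],0],
  [[0,0,0],0],
  [[0,0,0],0],
  [[0,0,0],0],
  [[0,0,0],0],
  [[0,0,0],0],
])

```text
time: 21.6
ee_pos: [0.5262, -0.0074, 0.1484]
eef_rot: [0.998, 0.066, -0.0, 0.0]
ft_force: [0.8, -0.0, -3.2]
width: 0.0273
grip_force: 59.8
```

```bash
cat > look.py <<'E'
from h import *
import sys
S=vision.camera("scene");print(r.read_state()["ee_pos"])
C=np.array([.5572,-.0208]);a=np.radians(8.1);ex=np.array([np.cos(a),np.sin(a)]);ey=np.array([-np.sin(a),np.cos(a)])
o=[]
for z in(.04,.052):
    ys=np.arange(115,-115,-.3);xs=np.arange(15,-65,-.5)
    mp=np.array([[proj(S,[*(C+ex*x/1e3+ey*y/1e3),z]) for y in ys] for x in xs],np.float32)
    im=cv2.remap(np.array(S["color"]),mp[...,0],mp[...,1],cv2.INTER_CUBIC)[:,:,::-1]
    im=(((im/255.)**.6)*255).astype(np.uint8).copy()
    for y in range(100,-101,-20): cv2.line(im,(int((115-y)/.3),0),(int((115-y)/.3),6),(0,255,255),1)
    o.append(im)
c=cv2.resize(np.ascontiguousarray(S["color"][150:240,240:370,::-1]),(385,267),interpolation=cv2.INTER_CUBIC)
p=np.zeros((267,767,3),np.uint8);p[:,:385]=((c/255.)**.6)*255
cv2.imwrite(f"pics/{sys.argv[1]}.png",np.vstack(o+[p]))
E
python3 look.py d1
```

```text
[ 0.52619025 -0.00728455  0.14836075]
```

View pics/d1.png

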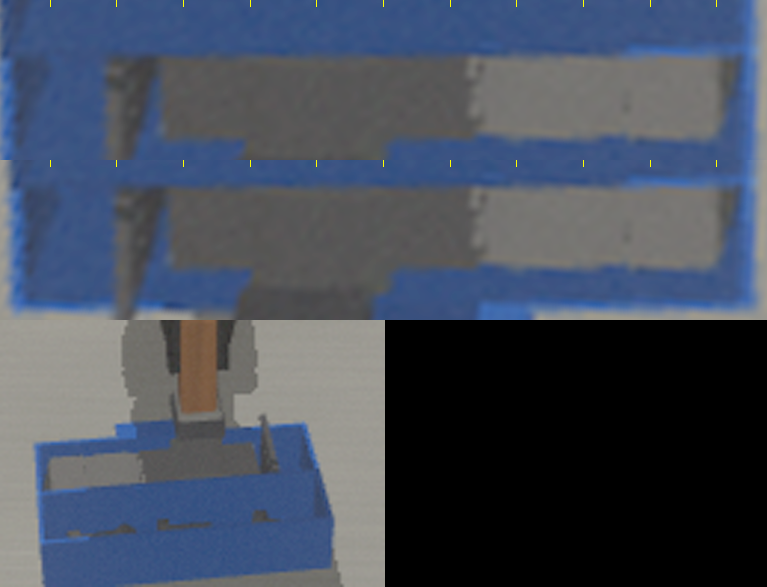

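b is level now. d spans columns 250 to 391 of the rectified strip, so its centre is at bin y ≈ +18.8 mm while the foot is at 17.7. I shift +1 mm and descend.

>>> drive_tool([
  [[0,0.1,-0.7],0],
  [[0,0,-0.8],0],
  [[0,0,-0.7],0],
  [[0,0,-0.4],0],
  [[0,0,-0.2],0],
  [[0,0,-0.2],0],
  [[0,0,-0.1],0],
  [[0,0,-0.1],0],
  [[0,0,0],0],
  [[0,0,0],0],
])

```text
time: 22.9
ee_pos: [0.5262, -0.0061, 0.1164]
eef_rot: [0.998, 0.067, 0.0, 0.0]
ft_force: [-0.4, 0.3, -2.9]
width: 0.0279
grip_force: 59.8
```

>>> drive_tool([
  [[0,0,-0.1],0],
  [[0,0.02,-0.1],0],
  [[0,0.02,-0.1],0],
  [[0,0.02,-0.1],0],
  [[0,0.02,-0.1],0],
  [[0,0,0],0],
  [[0,0,0],0],
  [[0,0,0],0],
  [[0,0,0],0],
  [[0,0,0],0],
])

```text
time: 24.15
ee_pos: [0.5262, -0.0053, 0.1114]
eef_rot: [0.998, 0.067, 0.0, 0.0]
ft_force: [2.3, 1.2, 0.7]
width: 0.0278
grip_force: 59.8
```

>>> drive_tool([
  [[0,0.02,-0.1],0],
  [[0,0.02,-0.1],0],
  [[0,0.02,-0.1],0],
  [[0,0.02,-0.1],0],
  [[0,0.02,-0.07],0],
  [[0,0,0],0],
  [[0,0,0],0],
  [[0,0,0],0],
  [[0,0,0],0],
  [[0,0,0],0],
])

```text
time: 25.4
ee_pos: [0.526, -0.0045, 0.1065]
eef_rot: [0.998, 0.066, -0.0, 0.0]
ft_force: [-0.4, 0.2, -1.0]
width: 0.0278
grip_force: 59.8
```

>>> drive_tool([
  [[0,0.01,-0.04],0],
  [[0,0.01,-0.04],0],
  [[0,0,-0.03],0],
  [[0,0,-0.03],0],
  [[0,0,0],0],
  [[0,0,0],0],
  [[0,0,0],0],
  [[0,0,0],0],
  [[0,0,0],0],
  [[0,0,0],0],
])

```text
time: 26.65
ee_pos: [0.5262, -0.0041, 0.1053]
eef_rot: [0.998, 0.067, 0.0, 0.0]
ft_force: [-0.4, 0.6, 2.4]
width: 0.0279
grip_force: 59.8
```

>>> drive_tool([
  [[0,0,-0.02],0],
  [[0,0,-0.02],0],
  [[0,0,-0.02],0],
  [[0,0,-0.02],0],
  [[0,0,-0.02],0],
  [[0,0,0],0],
  [[0,0,0],0],
  [[0,0,0],0],
  [[0,0,0],0],
  [[0,0,0],0],
])

```text
time: 27.9
ee_pos: [0.5263, -0.004, 0.1046]
eef_rot: [0.998, 0.067, 0.0, 0.0]
ft_force: [-2.4, 0.3, 6.5]
width: 0.0275
grip_force: 59.8
```

>>> drive_tool([
  [[0,0,-0.02],0],
  [[0,0,-0.02],0],
  [[0,0,-0.02],0],
  [[0,0,0],0],
  [[0,0,0],0],
  [[0,0,0],0],
  [[0,0,0],0],
  [[0,0,0],0],
  [[0,0,0],0],
  [[0,0,0],0],
])

```text
time: 29.15
ee_pos: [0.5263, -0.004, 0.1046]
eef_rot: [0.998, 0.067, 0.0, 0.0]
ft_force: [-4.0, 0.6, 12.6]
width: 0.0277
grip_force: 59.8
```

>>> drive_tool([
  [[0,0,-0.02],0],
  [[0,0,-0.02],0],
  [[0,0,0],0],
  [[0,0,0],0],
  [[0,0,0],0],
  [[0,0,0],0],
  [[0,0,0],0],
  [[0,0,0],0],
  [[0,0,0],0],
  [[0,0,0],0],
])

```text
time: 30.4
ee_pos: [0.5264, -0.004, 0.1046]
eef_rot: [0.998, 0.067, 0.0, 0.0]
ft_force: [-6.0, 1.3, 17.4]
width: 0.0275
grip_force: 59.8
```

>>> drive_tool([
  [[0,0,0],0],
  [[0,0,0],0],
  [[0,0,0],0],
  [[0,0,0],0],
  [[0,0,0],0],
  [[0,0,0],0],
  [[0,0,0],0],
  [[0,0,0],0],
  [[0,0,0],0],
  [[0,0,0],0],
])

```text
time: 31.65
ee_pos: [0.5264, -0.0039, 0.1045]
eef_rot: [0.998, 0.067, 0.0, 0.0]
ft_force: [-6.5, 1.2, 17.0]
width: 0.0274
grip_force: 59.8
```

>>> drive_tool([
  [[0,0,0.2],0],
  [[0,0,0.3],0],
  [[0,0,0.7],0],
  [[0,0,1],0],
  [[0,0,1.5],0],
  [[0,0,1.5],0],
  [[0,0,1.5],0],
  [[0,0,1],0],
  [[0,0,0],0],
  [[0,0,0],0],
])

```text
time: 32.9
ee_pos: [0.5259, -0.0042, 0.1798]
eef_rot: [0.998, 0.066, -0.0, 0.0]
ft_force: [0.6, 0.2, -3.3]
width: 0.0277
grip_force: 59.8
```

>>> drive_tool([
  [[0,3,0],0],
  [[0,3.3,0],0],
  [[0,3.3,0],0],
  [[0,3.3,0],0],
  [[0,3.3,0],0],
  [[0,3.3,0],0],
  [[0,3.3,0],0],
  [[0,0,0],0],
  [[0,0,0],0],
  [[0,0,0],0],
])

```text
time: 34.15
ee_pos: [0.5264, 0.2227, 0.18]
eef_rot: [0.998, 0.066, -0.0, 0.0]
ft_force: [0.4, 0.5, -3.6]
width: 0.0279
grip_force: 59.8
```

```bash
python3 look.py e1
```

```text
[0.52639934 0.22275507 0.1800731 ]
```

View pics/e1.png

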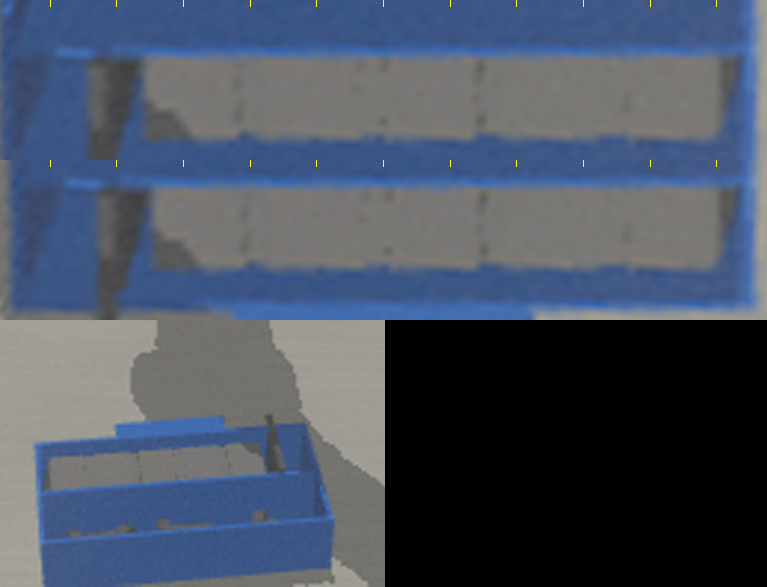

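All five tops now lie in one plane with level edges. I stand the tamper back on its original spot.

>>> drive_tool([
  [[0.2,3.4,0],0],
  [[0.2,3.4,0],0],
  [[0,0,-1.5],0],
  [[0,0,-2],0],
  [[0,0,-2],0],
  [[0,0,-2],0],
  [[0,0,-1.5],0],
  [[0,0,-1],0],
  [[0,0,-0.5],0],
  [[0,0,-0.5],0],
])

```text
time: 35.45
ee_pos: [0.5305, 0.2922, 0.0705]
eef_rot: [0.998, 0.067, 0.0, -0.0]
ft_force: [-0.0, -0.6, -4.5]
width: 0.0282
grip_force: 59.8
```

>>> drive_tool([
  [[0,0,-0.2],0],
  [[0,0,-0.1],0],
  [[0,0,-0.1],0],
  [[0,0,-0.05],0],
  [[0,0,0],0],
  [[0,0,0],0],
  [[0,0,0],0],
  [[0,0,0],0],
  [[0,0,0],0],
  [[0,0,0],0],
])

```text
time: 36.7
ee_pos: [0.5302, 0.2919, 0.0658]
eef_rot: [0.998, 0.067, 0.0, 0.0]
ft_force: [-0.4, 0.4, -4.0]
width: 0.0278
grip_force: 59.8
```

>>> drive_tool([
  [[0,0,-0.05],0],
  [[0,0,-0.04],0],
  [[0,0,-0.03],0],
  [[0,0,-0.03],0],
  [[0,0,0],0],
  [[0,0,0],0],
  [[0,0,0],0],
  [[0,0,0],0],
  [[0,0,0],0],
  [[0,0,0],0],
])

```text
time: 37.95
ee_pos: [0.5302, 0.2919, 0.0646]
eef_rot: [0.998, 0.067, 0.0, 0.0]
ft_force: [-3.7, -2.0, 5.0]
width: 0.0281
grip_force: 59.8
```

>>> drive_tool([
  [[0,0,0],0],
  [[0,0,0],0],
  [[0,0,0],0],
  [[0,0,0],0],
  [[0,0,0],0],
  [[0,0,0],0],
  [[0,0,0],0],
  [[0,0,0],0],
  [[0,0,0],0],
  [[0,0,0],0],
], hand=0)

```text
time: 39.2
ee_pos: [0.5302, 0.2919, 0.0643]
eef_rot: [0.998, 0.067, 0.0, 0.0]
ft_force: [-0.3, 0.5, 0.4]
width: 0.0866
grip_force: 0.0
```

>>> drive_tool([
  [[0,0,1],0],
  [[0,0,1],0],
  [[0,0,1.5],0],
  [[0,0,2],0],
  [[0,0,2],0],
  [[0,0,2],0],
  [[0,0,2],0],
  [[0,0,2],0],
  [[0,0,1],0],
  [[0,0,0],0],
])

```text
time: 40.45
ee_pos: [0.5304, 0.2921, 0.2099]
eef_rot: [0.998, 0.067, 0.0, -0.0]
ft_force: [-0.3, -0.5, -0.6]
width: 0.0866
grip_force: 0.0
```

```bash
python3 - <<'E'
from h import *
S=vision.camera("scene");save(S,"end");print(r.read_state()["width"])
E
```

```text
0.08731818495004276
```

View pics/end.png

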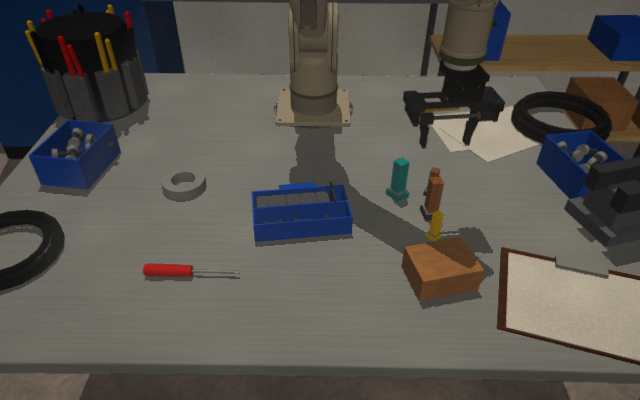

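The tamper stands upright and released at (434,196). The chocks are level, and the bearing, carton and screwdriver are where they were.

```bash
python3 -c "
from bench import r
print(r.close_job())"
```

```text
the job is handed in; nothing more can be done
None
```

I pressed chocks b and d home, each with a steady push of about 21–22 N, and all five tops look level; the tamper stands upright and released on its original spot, the bystanders look unmoved in the last picture, and I handed the job in at about 40 s (it returned no verdict).

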